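# Put spares away in the sprung bar-release drawer

### The arm

A 6-joint arm with a two-finger parallel gripper is mounted at the origin on a cart in front of the work surface, level with it; the furniture and walls round the work are solid. World frame = base frame: x ahead of the robot, y to its left, z up, the work surface at z = 0. Lengths are in m, angles in rad, forces in N, time in s.
With the tool pointing down it reaches from about 0.375 to 0.975 m from the base axis. Payload 3.8 kg.
Tool frame: the origin (TCP) lies midway between the tips of the shut fingers; the grasp point (between the pads) lies 19 mm behind it; x points along the fingers, y is the direction in which the jaws open and shut, and the axes are right-handed (so a half turn about x gives the same grasp; the last joint's range is limited). The gripper opens to 88 mm and grips with 3 to 60 N. Pads are 18 mm wide; open, the fingers measure 123 mm over their backs; the gripper's body (75 mm by 187 mm) begins 45 mm behind the grasp point.
Start: joints at [-1.155, 0.264, 1.604, -0, 1.274, -0.037], TCP at [0.295, -0.607, 0.239] pointing down, gripper open.
Joint ranges: [-2.63, 2.63], [-0.94, 2.18], [0.31, 2.57], [-1.31, 4.45], [0, 2.66], [-2.55, 2.55]. Speed limits (rad/s): [2.57, 2.57, 3.14, 3.14, 3.14, 3.14].

### API

Orientations are given as a rotation vector (axis times angle).
In Python, from cell import manip, inverse_kinematics, cams, order gives the robot as it stands. Calls block until the motion is done:
- manip.move_pose(position, orientation): joint-space move of the TCP to a pose.
- manip.move_linear(position, rate=0.15, rot=None): straight line of the TCP; rot=None keeps the orientation; rate is the mean speed in m/s.
- manip.set_joints(angles): joint-space move.
- manip.set_gripper(opening, force=None): finger opening in m; force is the grip in N (None keeps the last); returns when the fingers have stopped.
- manip.dwell(seconds).
- inverse_kinematics(position, orientation): joint angles nearest the present ones, or None.
- manip.state(): the state.
- cams.capture(name): name is "scene" or "top" or "wrist"; returns a dict with "image" (384x512x3 uint8, blue, green, red), "z_map" (384x512 float32, m along the optical axis (not along the pixel's ray), 0 where there is no reading), "intrinsics" (3x3 intrinsics, pixels), "k1" (the pictures are not rectified: a ray, as slopes to the right and down, at radius r is drawn at 1 + k1 r^2 times it, then the intrinsics apply), "position" and "orientation" of the camera in the world; the wrist camera has in their place "T_tool_cam" (4x4, takes a point from camera to tool coordinates, whose origin is the TCP and whose axes are the tool frame's). Camera axes: x right, y down, z forward; pixel columns grow to the right and rows downward; lengths in m; the calibration is good to about 2 mm. A picture is of the moment at which its call begins: read the wrist's pose just before it.
A pose or a line that the arm cannot do raises manip.IKError and nothing moves.
- order.close_job(): hands the job in, once; it reports no verdict.
The state is a dict: "clock": time; "joint_pos": joint angles; "joint_velocities": joint speeds; "tau": joint torques, N m; "tool_pos": TCP position; "tcp_rot": TCP orientation; "contact_force": force on the tool from outside, world axes, zero at the start; "moment": the same for the moment, N m; "gripper_width": finger opening in m.
Only numpy, scipy, OpenCV 4.12 (cv2) and the standard library are available. Lean on these libraries where they do the work, as an engineer would, in place of code of your own. Each camera call takes 0.05 s, during which the arm holds its last target. There are 200 camera calls.

### The job

Put the loose spares away in the spring-loaded drawer unit: press the long release bar on top of it near the middle, so that both ends go down evenly and the drawer springs out, then lay the two small cartons and the label roll on the drawer floor, unstacked and in any turn, each in the compartment that already holds one of its own kind (cartons with the carton, rolls with the roll). Push the drawer fully home until it latches, and leave the mug and the oil filter where they stand.

Things in the scene. Friction and masses are not known exactly. Their poses are not given: they have to be found in the camera images.
- drawer_unit: Grey sheet-steel bench drawer unit, fixed to the bench: case 170 (x) by 300 (y) by 72 mm high, with one full-width drawer and a long release bar on top; 327 mm wide over front panel and side arms. Origin: centre of its underside, on the bench top. Its x axis points to its back (the drawer comes out along -x), y to its left as seen from the robot, z up.
- bar_mid (a point): Middle of the upper face of the release bar: light metal bar with a dark grip strip, 325 mm long (along the unit's y), 30 mm wide, 10 mm thick, lying across the unit's top just behind its front edge; at rest 52 mm in front of the unit's origin and 96 mm above the bench. Side arms at its ends pivot on the unit's sides 97 mm behind it; each arm has a catch that holds one end of the drawer.
- bar (a joint): How far the release bar is pressed, rad: 0 up (rest), about 0.05 both catches free (5 mm down at the middle), 0.07 down on its rubber stops (7 mm). Pressed at the middle it takes 3 N to start and 9 to 13 N to bottom; it springs back when let go. Both catches must be down together, and stay down about a third of a second, for the drawer to spring out.
- bar_rock (a joint): How far the release bar is rocked sideways, rad: 0 when both ends are level; 0.01 means one end is 3 mm lower than the other. Pressed within 25 mm of its middle it stays nearly level; much farther out it rocks and one catch still holds the drawer. Springs back to 0.
- drawer (a joint): How far the drawer is out, m: 0 shut and latched, 0.14 fully out. Once released, a spring (4 N shut, 1.3 N out) drives it out in under a second. To shut it push its front panel in (5 to 15 N) until this reads about -0.003 (end stop at -0.005): the catches ride over by themselves, snap up and hold it.
- drawer_front (a point): Centre of the outer face of the drawer's front panel: flat steel 327 mm wide, from 6 to 67 mm above the bench, 12 mm thick, with a card frame (2 mm proud) left and right of the centre. Its outward normal is the unit's -x. Moves with the drawer.
- tray_left (a point): Centre of the floor (9 mm above the bench) of the drawer's left (unit's +y) compartment, inside 150 mm along x by 138 mm along y. Rear, side walls and the 4 mm divider rise 37 mm above the floor, the front panel 57 mm; axes as the unit's. Moves with the drawer; with the drawer out all but its rear 13 mm is open from above. Clear height inside when shut: 59 mm.
- tray_right (a point): The same for the right (unit's -y) compartment, equal in size.
- fuse_box: Small flat white and yellow carton, 30 (x) by 47 (y) by 20 mm high, lying at the back of one of the compartments (left or right): it shows where cartons belong. Origin: centre of underside.
- tape_black: Small roll of black tape, 58 mm across and 19 mm high, lying at the back of the other compartment: it shows where rolls belong. Origin: centre of underside.
- relay_box: Small closed carton, white and green, 40 (x) by 61 (y) by 38 mm high, loose on the bench. To be put away with the carton. Origin: centre of underside.
- lamp_box: Small closed carton, white and orange-red, 45 (x) by 53 (y, from 25 mm on the -y side to 27 mm on the +y side of the origin) by 50 mm high, loose on the bench. To be put away with the carton. Origin: centre of underside.
- label_roll: Roll of white labels lying flat, 62 mm across and 40 mm high, loose on the bench. To be put away with the roll of tape. Origin: centre of underside.
- mug: Yellow mug with scissors and pens standing in it, 86 mm by 123 mm with its handle, 159 mm high over all. Leave it standing where it is.
- oil_filter: White and blue filter can, 68 mm across and 84 mm high. Leave it standing where it is.
Things that resemble listed ones, but are neither listed nor needed, are in the scene too. What is shaped like the label_roll but pink or purple is not meant.

How it is judged:
On the way, in this order (a step that is already met when the one before it is completed fails the run):
1. the release bar is pressed down far enough to free both catches (value of joint bar above 0.045 rad), for 0.05 s.
2. the drawer has sprung out (value of joint drawer above 0.12 m), for 0.2 s.
3. with the drawer out, the two cartons lie in the compartment with the flat carton and the label roll in the one with the roll of tape, all on the drawer floor (value of joint drawer above 0.08 m and (((x of fuse_box in the frame of tray_left between -0.075 and 0.075 m and y of fuse_box in the frame of tray_left between -0.069 and 0.069 m and z of fuse_box in the frame of tray_left below 0.012 m) and (x of relay_box in the frame of tray_left between -0.075 and 0.075 m and y of relay_box in the frame of tray_left between -0.069 and 0.069 m and z of relay_box in the frame of tray_left below 0.012 m) and (x of lamp_box in the frame of tray_left between -0.075 and 0.075 m and y of lamp_box in the frame of tray_left between -0.069 and 0.069 m and z of lamp_box in the frame of tray_left below 0.012 m) and (x of tape_black in the frame of tray_right between -0.075 and 0.075 m and y of tape_black in the frame of tray_right between -0.069 and 0.069 m and z of tape_black in the frame of tray_right below 0.012 m) and (x of label_roll in the frame of tray_right between -0.075 and 0.075 m and y of label_roll in the frame of tray_right between -0.069 and 0.069 m and z of label_roll in the frame of tray_right below 0.012 m)) or ((x of fuse_box in the frame of tray_right between -0.075 and 0.075 m and y of fuse_box in the frame of tray_right between -0.069 and 0.069 m and z of fuse_box in the frame of tray_right below 0.012 m) and (x of relay_box in the frame of tray_right between -0.075 and 0.075 m and y of relay_box in the frame of tray_right between -0.069 and 0.069 m and z of relay_box in the frame of tray_right below 0.012 m) and (x of lamp_box in the frame of tray_right between -0.075 and 0.075 m and y of lamp_box in the frame of tray_right between -0.069 and 0.069 m and z of lamp_box in the frame of tray_right below 0.012 m) and (x of tape_black in the frame of tray_left between -0.075 and 0.075 m and y of tape_black in the frame of tray_left between -0.069 and 0.069 m and z of tape_black in the frame of tray_left below 0.012 m) and (x of label_roll in the frame of tray_left between -0.075 and 0.075 m and y of label_roll in the frame of tray_left between -0.069 and 0.069 m and z of label_roll in the frame of tray_left below 0.012 m)))), for 0.2 s.
At the end, for the whole second after the job is handed in: The drawer is shut and latched (within 5 mm of home, bar back up) with both loose cartons and the flat carton in one compartment and the label roll and roll of tape in the other, each within 12 mm of the drawer floor (not stacked) and at rest (value of joint drawer below 0.005 m and value of joint bar below 0.012 rad and (((x of fuse_box in the frame of tray_left between -0.075 and 0.075 m and y of fuse_box in the frame of tray_left between -0.069 and 0.069 m and z of fuse_box in the frame of tray_left below 0.012 m) and (x of relay_box in the frame of tray_left between -0.075 and 0.075 m and y of relay_box in the frame of tray_left between -0.069 and 0.069 m and z of relay_box in the frame of tray_left below 0.012 m) and (x of lamp_box in the frame of tray_left between -0.075 and 0.075 m and y of lamp_box in the frame of tray_left between -0.069 and 0.069 m and z of lamp_box in the frame of tray_left below 0.012 m) and (x of tape_black in the frame of tray_right between -0.075 and 0.075 m and y of tape_black in the frame of tray_right between -0.069 and 0.069 m and z of tape_black in the frame of tray_right below 0.012 m) and (x of label_roll in the frame of tray_right between -0.075 and 0.075 m and y of label_roll in the frame of tray_right between -0.069 and 0.069 m and z of label_roll in the frame of tray_right below 0.012 m)) or ((x of fuse_box in the frame of tray_right between -0.075 and 0.075 m and y of fuse_box in the frame of tray_right between -0.069 and 0.069 m and z of fuse_box in the frame of tray_right below 0.012 m) and (x of relay_box in the frame of tray_right between -0.075 and 0.075 m and y of relay_box in the frame of tray_right between -0.069 and 0.069 m and z of relay_box in the frame of tray_right below 0.012 m) and (x of lamp_box in the frame of tray_right between -0.075 and 0.075 m and y of lamp_box in the frame of tray_right between -0.069 and 0.069 m and z of lamp_box in the frame of tray_right below 0.012 m) and (x of tape_black in the frame of tray_left between -0.075 and 0.075 m and y of tape_black in the frame of tray_left between -0.069 and 0.069 m and z of tape_black in the frame of tray_left below 0.012 m) and (x of label_roll in the frame of tray_left between -0.075 and 0.075 m and y of label_roll in the frame of tray_left between -0.069 and 0.069 m and z of label_roll in the frame of tray_left below 0.012 m))) and linear speed of each of relay_box, lamp_box, label_roll below 0.02 m/s); the robot touches nothing.
It fails at once if the release bar is rocked so that one end is more than 6 mm lower than the other (value of joint bar_rock above 0.02 rad or value of joint bar_rock below -0.02 rad).
It fails at once if the mug or the oil filter is shifted more than 30 mm or tipped (distance of any of mug, oil_filter from where it was at the start of the episode above 0.03 m or angle between any of mug, oil_filter's own z axis and vertical above 0.3 rad).
It also fails if it takes over 72 s, if anything falls off the work surface, if the arm or the gripper's body presses on something with over 40 N, if the wrist force passes 120 N, or if a joint passes its speed limit or range.

## Working session

There is one attempt and no reset: what is moved stays moved. The work goes in short steps, each a Python script; the robot and the scene stay as the last script left them, time stands still between calls to the robot, and variables do not carry over. Pictures are saved under pics/ and viewed, about 8 in all and at most 12, crops included, and the job is handed in when it is done.

```bash
ls; mkdir -p pics; cat > h.py <<'E'
import numpy as np, cv2
from scipy.spatial.transform import Rotation as R
from cell import manip, inverse_kinematics, cams, order
def points(c, T=None):
    """world xyz per pixel from depth"""
    K=np.array(c["intrinsics"]);h,w=c["z_map"].shape
    u,v=np.meshgrid(np.arange(w),np.arange(h))
    uv=np.stack([u,v],-1).reshape(-1,1,2).astype(float)
    n=cv2.undistortPoints(uv,K,np.array([c["k1"],0,0,0.])).reshape(h,w,2)
    p=np.dstack([n,np.ones((h,w))])*c["z_map"][...,None]
    if T is None:
        o=np.array(c["orientation"]); Rm=R.from_rotvec(o).as_matrix() if o.size==3 else o
        t=np.array(c["position"])
    else: Rm,t=T[:3,:3],T[:3,3]
    return p@Rm.T+t
def toolT():
    s=manip.state();T=np.eye(4);T[:3,:3]=R.from_rotvec(s["tcp_rot"]).as_matrix();T[:3,3]=s["tool_pos"];return T
def wrist():
    T=toolT();c=cams.capture("wrist");return c,points(c,T@np.array(c["T_tool_cam"]))
def down(a):
    """tool pointing down, jaw axis y at world angle a"""
    x=np.array([0,0,-1.]);y=np.array([np.cos(a),np.sin(a),0]);return R.from_matrix(np.c_[x,y,np.cross(x,y)]).as_rotvec()
E
python3 - <<'E'
from h import *
s=manip.state();print(s["clock"],s["tcp_rot"],s["gripper_width"],toolT().round(2).tolist())
a=cams.capture("top");b=cams.capture("scene")
for n,c in(("top",a),("scene",b)):
    cv2.imwrite(f"pics/{n}0.png",c["image"]);np.savez(f"pics/{n}0.npz",p=points(c),im=c["image"]);print(n,c["position"],c["orientation"],c["k1"],c["intrinsics"])
E
```

```text
pics
0.0 [ 1.97043257  0.45614047 -1.97130605] 0.08814695421238938 [[-0.0, 0.44, -0.9, 0.3], [0.0, -0.9, -0.44, -0.61], [-1.0, -0.0, -0.0, 0.24], [0.0, 0.0, 0.0, 1.0]]
top [0.38199825 0.03340178 1.2403532 ] [-2.13668832  2.15076706 -0.11447549] -0.0910562752785915 [[390.73215303   0.         249.41150458]
 [  0.         390.73215303 188.07690183]
 [  0.           0.           1.        ]]
scene [-0.13022844  0.78492824  1.03244499] [-0.92875015  2.48858433 -1.05711559] -0.04273907202751736 [[398.21055165   0.         251.8076258 ]
 [  0.         398.21055165 191.3892224 ]
 [  0.           0.           1.        ]]
```

View pics/top0.png

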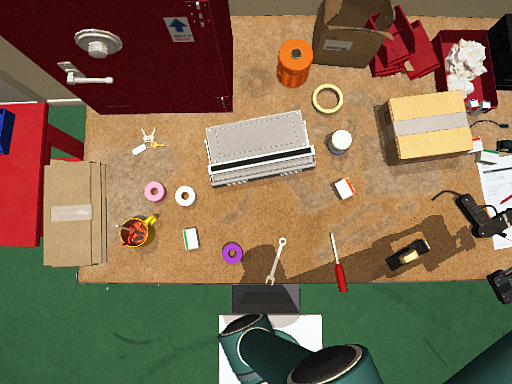

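View pics/scene0.png

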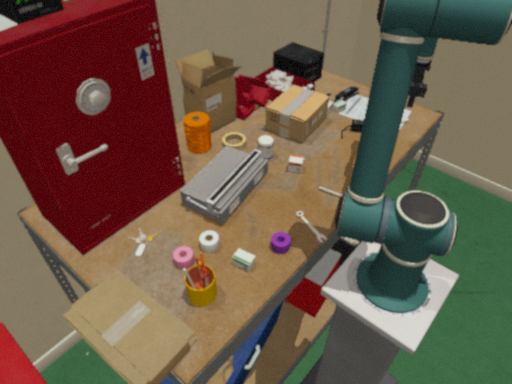

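Top view: the drawer unit is at (260,150), the mug at (135,233) and the filter at (340,142). Candidates:
- **Rolls:** white (185,196), pink (154,191) and purple (232,253). White fits the label_roll.
- **Cartons:** white/green (191,238) is the relay_box, and white/red (344,188) is the lamp_box.

Next I'll measure them and make one confirming crop.

```bash
python3 - <<'E'
from h import *
d=np.load("pics/top0.npz");p=d["p"];im=d["im"]
print("bench z",np.median(p[200:220,270:330,2]))
def blob(name,u,v,r,z0,z1):
    m=np.zeros(p.shape[:2],bool);m[v-r:v+r,u-r:u+r]=1
    m&=(p[...,2]>z0)&(p[...,2]<z1)
    n,l,st,c=cv2.connectedComponentsWithStats(m.astype(np.uint8));k=1+np.argmax(st[1:,4]);q=p[l==k]
    rc=cv2.minAreaRect((q[:,:2]*1000).astype(np.float32))
    print(name,len(q),"z",np.percentile(q[:,2],[5,50,95]).round(3),"rect",np.round(rc[0],1),np.round(rc[1],1),round(rc[2],1))
    return q
blob("roll",185,196,18,.025,.055)
blob("relay",191,238,18,.025,.055)
blob("lamp",344,188,18,.035,.065)
blob("filter",340,142,22,.06,.1)
blob("mug",135,233,32,.05,.2)
q=blob("bar",260,160,60,.086,.11)
blob("case",258,148,70,.06,.082)
blob("pink",154,191,18,.025,.055);
cv2.imwrite("pics/crop.png",cv2.resize(im[110:280,110:375],None,fx=3,fy=3,interpolation=cv2.INTER_CUBIC))
E
```

```text
bench z -9.745222199586401e-05
roll 286 z [0.034 0.04  0.043] rect [515.8 262.1] [61.5 61.1] 17.9
relay 275 z [0.034 0.039 0.043] rect [385.6 243.8] [61.5 41.6] 10.1
lamp 264 z [0.041 0.05  0.054] rect [ 533.7 -230.7] [52.2 47. ] 25.9
filter 380 z [0.067 0.081 0.086] rect [ 682.9 -221.7] [66.6 67.5] 35.1
mug 539 z [0.055 0.086 0.145] rect [405.3 394.1] [ 86.4 112.9] 12.5
bar 1094 z [0.092 0.096 0.1  ] rect [616.4  24.7] [ 31.4 325.3] 10.6
case 3665 z [0.069 0.073 0.077] rect [694.8  36.9] [119.5 319.1] 10.7
pink 279 z [0.031 0.04  0.044] rect [530.6 359.7] [58.7 59.8] 42.1
```

View pics/crop.png

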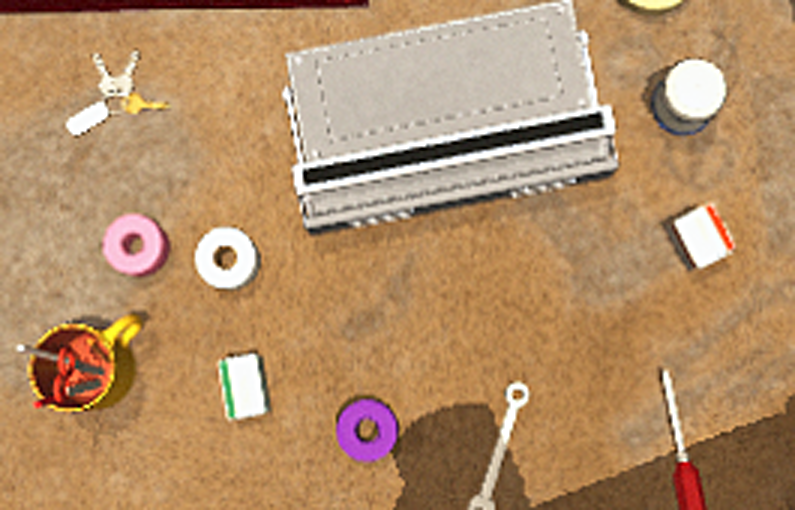

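The crop confirms the white roll (226,258), the green/white carton (243,386) and the red/white carton (702,236). Pressing the bar now.

```bash
cat >> h.py <<'E'
A=np.radians(10.6); UX=np.array([np.cos(A),np.sin(A),0]);UY=np.array([-np.sin(A),np.cos(A),0])
BAR=np.array([.6164,.0247,0]); ORG=BAR+.052*UX
def unit(x,y,z): return ORG+x*UX+y*UY+np.array([0,0,z])
def best(pos,a):
    """down orientation (jaw angle a or a+pi) with joints farthest from limits of last joint"""
    c=[]
    for k in(0,np.pi):
        q=inverse_kinematics(pos,down(a+k))
        if q is not None:c.append((abs(q[5]),k))
    return down(a+min(c)[1])
def fz(): return manip.state()["contact_force"].__array__().round(1)
E
python3 - <<'E'
from h import *
d=np.load("pics/top0.npz");p=d["p"];r=np.array([.3856,.2438]);a=np.radians(100.1)
m=(p[...,2]>.05)&(np.linalg.norm(p[...,:2]-[.405,.394],axis=-1)<.09);q=p[m][:,:2]-r
s=q@[np.cos(a),np.sin(a)];t=q@[-np.sin(a),np.cos(a)];print("mug: min along jaw",s.min(),"within width",s[abs(t)<.045].min())
o=best(unit(-.052,0,.13),A+np.pi/2)
manip.set_gripper(0.0,20)
manip.move_pose(unit(-.052,0,.12),o);print(manip.state()["clock"],fz())
manip.move_linear(unit(-.052,0,.0985),.1)
for z in np.arange(.097,.086,-.001):
    manip.move_linear(unit(-.052,0,z),.03);f=fz();print(round(z,4),f)
    if f[2]>11.5:break
manip.dwell(.5)
manip.move_linear(unit(-.052,0,.16),.25);print(manip.state()["clock"],fz())
c=cams.capture("top");cv2.imwrite("pics/top1.png",c["image"]);np.savez("pics/top1.npz",p=points(c),im=c["image"])
w,P=wrist();print(np.array(w["T_tool_cam"]).round(3).tolist())
v=np.vstack([cv2.resize(c["image"][130:240,170:350],None,fx=3,fy=3)])
cv2.imwrite("pics/v1.png",np.hstack([cv2.resize(v,(400,300)),cv2.resize(w["image"],(400,300))]))
E
```

```text
mug: min along jaw 0.08971027703659416 within width 0.11167287852586219
3.9417 [-0.3 -0.  -0.7]
0.097 [-0.4 -0.   0.6]
0.096 [-0.1  0.7  0.1]
0.095 [ 0.2 -1.   1.2]
0.094 [-2.2 -1.4  4.9]
0.093 [-3.7 -0.3  5.7]
0.092 [-5.5 -0.9  8. ]
0.091 [-6.4 -1.2 10.1]
0.09 [-7.  -1.2 10.3]
0.089 [-8.6 -1.1 11. ]
0.088 [-9.7 -2.  14.8]
7.75 [ 0.4 -0.6  0.3]
[[0.001, -0.281, 0.96, -0.145], [1.0, 0.0, -0.001, 0.001], [0.0, 0.96, 0.281, -0.072], [0.0, 0.0, 0.0, 1.0]]
```

View pics/v1.png

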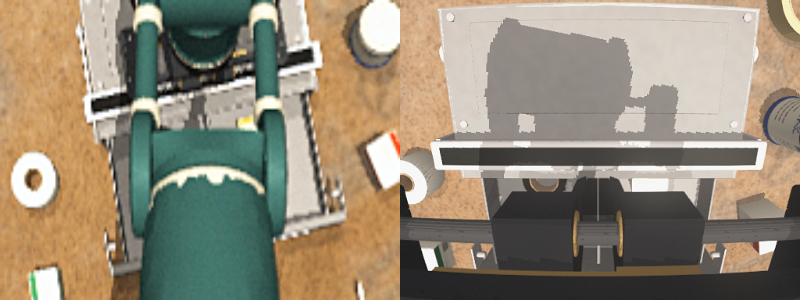

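The drawer sprang out. In the wrist view the tape roll is in the left compartment (545,185) and the flat carton in the right (650,185). I'll look in from above for the exact free space, then fetch the lamp box.

```bash
python3 - <<'E'
from h import *
o=best(unit(-.25,0,.3),A+np.pi/2)
manip.set_gripper(.07,20)
manip.move_pose(unit(-.23,0,.32),o)
w,P=wrist();print(manip.state()["clock"])
L=np.linalg.inv(np.c_[UX,UY,[0,0,1]])@(P-ORG).reshape(-1,3).T;L=L.T.reshape(P.shape)
np.savez("pics/w2.npz",L=L,im=w["image"])
def rep(n,m):
    k,l,st,c=cv2.connectedComponentsWithStats(m.astype(np.uint8));j=1+np.argmax(st[1:,4]);q=L[l==j]
    rc=cv2.minAreaRect((q[:,:2]*1000).astype(np.float32));print(n,len(q),np.percentile(q,[1,99],axis=0).round(3).tolist(),np.round(rc[0],1),np.round(rc[1],1),round(rc[2],1),c[j].round())
x,y,z=L[...,0],L[...,1],L[...,2]
tr=(x>-.22)&(x<-.07)
rep("fuse",tr&(y<-.01)&(y>-.135)&(z>.022)&(z<.035))
rep("tape",tr&(y>.01)&(y<.135)&(z>.022)&(z<.035))
rep("panel",(x<-.19)&(x>-.27)&(abs(y)<.17)&(z>.058)&(z<.075))
rep("divider",tr&(abs(y)<.015)&(z>.04)&(z<.052))
rep("floorR",tr&(y<-.005)&(y>-.145)&(z>.003)&(z<.015))
rep("floorL",tr&(y>.005)&(y<.145)&(z>.003)&(z<.015))
rep("bar",(abs(x+.052)<.03)&(abs(y)<.17)&(z>.09)&(z<.105))
cv2.imwrite("pics/w2.png",w["image"])
E
```

```text
9.95
fuse 809 [[-0.121, -0.089, 0.026], [-0.09, -0.044, 0.031]] [-105.1  -67.4] [30.8 46.8] 1.9 [302.  62.]
tape 922 [[-0.131, 0.041, 0.023], [-0.078, 0.095, 0.029]] [-104.6   68.2] [55.9 55.2] 71.6 [202.  62.]
panel 2477 [[-0.235, -0.164, 0.058], [-0.197, 0.161, 0.068]] [-212.6   -1.3] [ 44.9 327.8] 0.0 [253. 156.]
divider 327 [[-0.218, -0.002, 0.044], [-0.081, 0.001, 0.048]] [-149.6   -0.9] [  2.8 140.6] 90.0 [253.  93.]
floorR 9226 [[-0.218, -0.142, 0.007], [-0.073, -0.005, 0.011]] [-145.7  -73.9] [148.8 137.5] 0.1 [303.  94.]
floorL 8377 [[-0.219, 0.006, 0.007], [-0.073, 0.139, 0.012]] [-145.5   72.3] [134.7 148.8] 89.9 [202.  96.]
bar 5421 [[-0.065, -0.16, 0.092], [-0.045, 0.157, 0.097]] [-54.8  -1.7] [324.2  21.9] 90.0 [254.   9.]
```

View pics/w2.png

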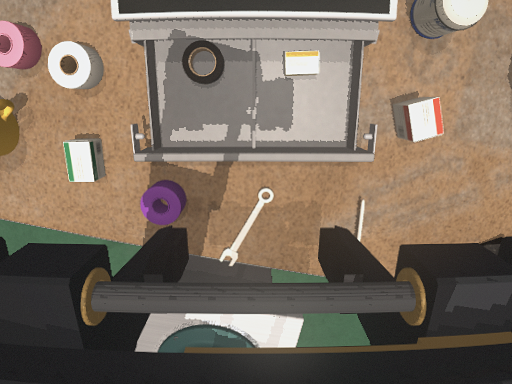

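The wrist view gives these (pixels):
- Tape at (203,62) and flat carton at (302,62), so cartons go right and rolls go left.
- Lamp box at (422,118), relay box at (82,160), label roll at (75,65).

Refining these from this view and picking the lamp box.

```bash
cat >> h.py <<'E'
def toworld(l): return ORG+l[0]*UX+l[1]*UY
def pick(xy,a,ztcp,opening,force=20):
    p=np.array([xy[0],xy[1],ztcp]);up=p+[0,0,.11]
    manip.set_gripper(opening,force)
    manip.move_pose(up,best(up,a));manip.move_linear(p,.2)
    w=manip.set_gripper(0.0,force);print("grip width",manip.state()["gripper_width"])
    manip.move_linear(p+[0,0,.13],.25)
    print("held",manip.state()["gripper_width"],manip.state()["clock"])
def place(x,y,ztcp,a,opening):
    up=unit(x,y,.15);manip.move_pose(up,best(up,a))
    manip.move_linear(unit(x,y,ztcp+.02),.2);manip.move_linear(unit(x,y,ztcp),.06);print("f",fz())
    manip.set_gripper(opening);manip.move_linear(unit(x,y,.15),.2);print("placed",manip.state()["clock"],fz())
E
python3 - <<'E'
from h import *
d=np.load("pics/w2.npz");L=d["L"]
def blob(n,u,v,r,z0,z1):
    m=np.zeros(L.shape[:2],bool);m[max(0,v-r):v+r,max(0,u-r):u+r]=1;m&=(L[...,2]>z0)&(L[...,2]<z1)
    k,l,st,c=cv2.connectedComponentsWithStats(m.astype(np.uint8));q=L[l==1+np.argmax(st[1:,4])]
    rc=cv2.minAreaRect((q[:,:2]*1000).astype(np.float32));xy=toworld(np.array(rc[0])/1000)[:2]
    print(n,xy.round(4),np.round(rc[1],1),"world ang of side1",round(rc[2]+10.6,1));return xy,rc
blob("roll",75,65,35,.033,.05);blob("relay",82,160,35,.032,.05)
xy,rc=blob("lamp",422,118,35,.044,.06)
a=np.radians(rc[2]+10.6)+(np.pi/2 if rc[1][0]>rc[1][1] else 0)
print("jaw",np.degrees(a))
assert np.linalg.norm(xy-[.5337,-.2307])<.01
pick((xy+[.5337,-.2307])/2,a,.011,.075)
place(-.171,-.036,.022,A,.053)
E
```

```text
roll [0.5181 0.2606] [60.8 62.2] world ang of side1 47.0
relay [0.3855 0.2418] [41.7 61.5] world ang of side1 99.8
lamp [ 0.536  -0.2331] [54.2 46.3] world ang of side1 27.2
jaw 117.19421730041503
grip width 0.04463238179171823
held 0.04480140488421231 13.3583
f [ 0.6  0.1 -0.1]
placed 16.5583 [ 0.8 -0.2  0.5]
```

```bash
python3 - <<'E'
from h import *
pick((.3855,.2426),np.radians(100),.008,.06)
place(-.170,-.106,.0185,A,.048)
pick((.517,.2615),A,.011,.078)
w,P=wrist();cv2.imwrite("pics/w3.png",w["image"])
place(-.176,.068,.0215,A+np.pi/2,.072)
manip.move_pose(unit(-.23,0,.32),best(unit(-.23,0,.32),A+np.pi/2))
w,P=wrist();cv2.imwrite("pics/w4.png",w["image"]);print(manip.state()["clock"])
L=(np.linalg.inv(np.c_[UX,UY,[0,0,1]])@(P-ORG).reshape(-1,3).T).T.reshape(P.shape)
x,y,z=L[...,0],L[...,1],L[...,2];tr=(x>-.215)&(x<-.07)&(abs(y)<.137)
def rep(n,m):
    k,l,st,c=cv2.connectedComponentsWithStats(m.astype(np.uint8));j=1+np.argmax(st[1:,4]);q=L[l==j]
    rc=cv2.minAreaRect((q[:,:2]*1000).astype(np.float32));print(n,len(q),"z",np.percentile(q[:,2],[5,50,95]).round(3),np.round(rc[0],1),np.round(rc[1],1),round(rc[2],1))
rep("lamp",tr&(y<-.005)&(y>-.07)&(z>.053));rep("relay",tr&(y<-.07)&(z>.04))
rep("roll",tr&(y>.01)&(z>.042));rep("fuse",tr&(y<-.01)&(z>.022)&(z<.035)&(x>-.13))
rep("panel",(x<-.225)&(x>-.27)&(abs(y)<.17)&(z>.06)&(z<.075))
E
```

```text
grip width 0.039647714007510104
held 0.040090346905394175 19.8333
f [ 0.1 -0.2  0.2]
placed 23.55 [-0.8 -0.4 -0.2]
grip width 0.06070824631320278
held 0.06063567631408951 27.2917
f [1.4 1.8 1. ]
placed 30.8167 [-1.  -0.3 -0.1]
31.65
lamp 23629 z [0.392 0.405 0.421] [-205.6  -36.9] [18.9 63.9] 0.6
relay 1357 z [0.045 0.047 0.048] [-170.6 -106.2] [38.5 61.6] 0.7
roll 13018 z [0.388 0.399 0.405] [-205.5   44.3] [68.5 19. ] 90.0
fuse 821 z [0.027 0.029 0.03 ] [-105.2  -66.9] [30.5 46.2] 3.3
panel 1755 z [0.064 0.066 0.067] [-229.9   -2. ] [326.2   9.9] 90.0
```

View pics/w4.png

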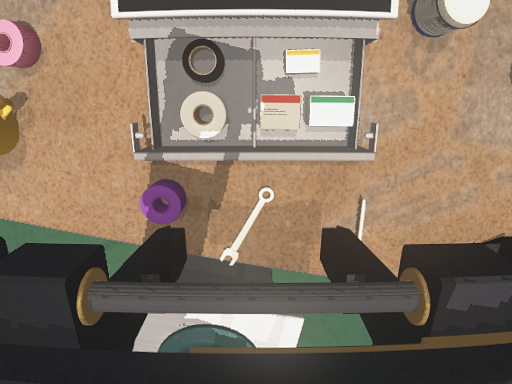

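The drawer holds all five items flat and unstacked. In the picture the tape is at (203,60), label roll (203,114), flat carton (302,61), lamp box (281,112) and relay box (332,110). Now pushing it shut.

```bash
python3 - <<'E'
from h import *
o=best(unit(-.27,-.001,.12),A+np.pi/2)
manip.set_gripper(0.0,20)
manip.move_pose(unit(-.27,-.001,.13),o);manip.move_linear(unit(-.27,-.001,.046),.2)
manip.move_linear(unit(-.12,-.001,.046),.1);f=fz();print(manip.state()["clock"],f,"along",f@UX)
for x in np.arange(-.116,-.086,.002):
    manip.move_linear(unit(x,-.001,.046),.04);f=fz();print(round(x,3),round(f@UX,1),f[2])
    if f@UX<-22:break
manip.dwell(.2)
manip.move_linear(unit(x-.05,-.001,.046),.1);print("after",fz())
manip.move_linear(unit(x-.05,-.001,.14),.25)
manip.move_pose(unit(-.23,0,.32),best(unit(-.23,0,.32),A+np.pi/2))
w,P=wrist();cv2.imwrite("pics/w5.png",w["image"]);print(manip.state()["clock"])
L=(np.linalg.inv(np.c_[UX,UY,[0,0,1]])@(P-ORG).reshape(-1,3).T).T.reshape(P.shape)
x,y,z=L[...,0],L[...,1],L[...,2]
for n,m in(("panel",(x<-.07)&(x>-.27)&(abs(y)<.15)&(z>.058)&(z<.069)),("bar",(x>-.065)&(x<-.04)&(abs(y)<.15)&(z>.08)&(z<.11))):
    print(n,m.sum(),np.percentile(L[m],[2,50,98],axis=0).round(4).tolist())
E
```

```text
35.7667 [-3.7 -0.8  2. ] along -3.784021872343527
-0.116 -7.5 4.6
-0.114 -11.0 6.2
-0.112 -12.4 9.1
-0.11 -7.0 2.9
-0.108 -7.0 2.6
-0.106 -4.3 -1.6
-0.104 -4.4 -2.2
-0.102 -3.7 -3.6
-0.1 -3.6 -2.7
-0.098 -9.5 0.7
-0.096 -14.3 6.5
-0.094 -20.0 12.4
-0.092 -26.0 17.5
after [ 0.4  0.7 -0.1]
41.2583
panel 2771 [[-0.0958, -0.1445, 0.0604], [-0.0903, -0.0018, 0.0651], [-0.0832, 0.1444, 0.0679]]
bar 4654 [[-0.0648, -0.1439, 0.0887], [-0.0573, 0.0005, 0.0953], [-0.0483, 0.1446, 0.0972]]
```

View pics/w5.png

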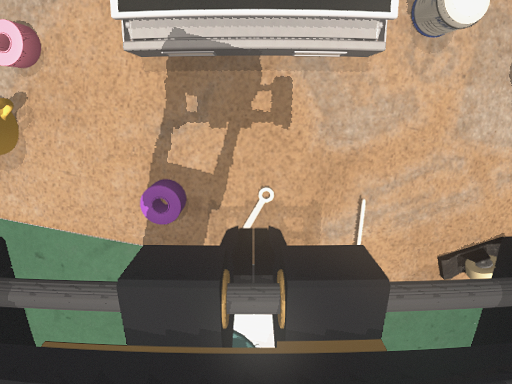

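The drawer panel is at (255,45), flush with the unit, and it stays home with the arm away. The bar is back up. Handing in.

```bash
python3 - <<'E'
from h import *
print(order.close_job(),manip.state()["clock"])
E
```

```text
the job is handed in; nothing more can be done
the job is handed in; nothing more can be done
```

The spares are put away and the drawer is shut; I handed the job in soon after 41 s on the robot clock (limit 72 s).

I pressed the release bar at its middle and the drawer sprang out. The lamp and relay boxes went into the right compartment with the flat carton, and the white label roll into the left with the black tape. I then pushed the front panel home, with the push force reaching about 26 N at the end stop.

**Last checks:**
- **Contents:** the picture before shutting showed all five items flat and unstacked in the right compartments. The relay box top measured 47 mm, as expected on the drawer floor.
- **Failed check:** the depth readings for the lamp box and label roll caught other surfaces and gave no usable numbers. Those two were confirmed by picture only, and none of the contents can be seen now the drawer is shut.
- **Drawer:** the panel stayed about 95 mm in front of the unit's origin after the arm backed off, about 140 mm in from fully out. The bar was back at its rest height of about 95 mm.
- **Mug and filter:** both stood upright in the final wrist picture, though each was only partly in view. I did not measure their positions again.

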